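# Refit the hot-chocolate maker's probe and knob and hold the knob pressed

## Robot

A 6-joint arm with a two-finger parallel gripper is mounted at the origin on the work surface. World frame = base frame: x ahead of the robot, y to its left, z up, the work surface at z = 0. Lengths are in m, angles in rad, forces in N, time in s.
With the tool pointing down it reaches from about 0.275 to 0.725 m from the base axis. Payload 15.9 kg.
Tool frame: the origin (TCP) lies between the finger pads; the fingertips stand ahead of it and the grasp point (between the pads) lies 3 mm ahead of it (bot.nose_length is the z of the fingertips in the tool frame, in m); z points along the fingers, y is the line along which they close (so a half turn about z gives the same grasp; the last joint's range is limited). The gripper opens to 85 mm and grips with 20 to 120 N. Pads are 22 mm wide; open, the fingers measure 114 mm over their backs; the gripper's body (76 mm by 85 mm) begins 54 mm behind the grasp point. The pads swing forward as they close: fully open they stand 13 mm farther back than shut.
Start: joints at [-1.174, 0.213, -0.034, 1.323, 0, 1.571], TCP at [0.193, -0.461, 0.253] pointing down, gripper open.
Joint ranges: [-2.98, 2.98], [-0.74, 1.72], [-1.14, 1.35], [-2.1, 2.04], [-1.57, 1.44], [-3.14, 3.14]. Speed limits (rad/s): [1.89, 1.89, 2.39, 2.57, 3.14, 3.14].

## Interface

Orientations are given as a rotation vector (axis times angle).
In Python, from rig import bot, vision gives the robot as it stands. The module is installed in compiled form; this text tells all that it offers.
- The arm moves only by the tool carry_out, never from a script. Its arguments are lists of equal length, an entry for each row: "jaw": the opening, from 0 (shut) to 1 (fully open); "offset": the shift along the tool's x, y, z in m, a list of three; "rotation": the turn, a rotation vector about the tool's x, y, z in rad, a list of three. In form: {"jaw": [jaw, ...], "offset": [[x, y, z], ...], "rotation": [[ax, ay, az], ...]}. A call has exactly 10 rows; each row is the pose to reach, as a shift and turn from the pose commanded when the call began, along the tool's axes at that moment; what a row does not reach only later rows make up. A row lasts 1/12 s, in which the tool goes at most 41.7 mm and 7.16 degrees, less where a joint would pass 70% of its speed; a pose out of reach is approached as far as the arm can. A call with a gripper value outside its range is refused whole. The fingers move at their own pace and stop on an object; the grip force is fixed at half the most. Time passes only in rows, so rows that repeat a pose let the fingers close, or fill a call up. It gives the time, the measured TCP pose, the force, the opening and the grip force at its end, in the units of the state.
- bot.get_obs(): the state, without advancing time (a new reading comes with each control period).
- vision.grab_frame(name): name is "scene" or "top" or "wrist"; returns a dict with "frame" (384x512x3 uint8, blue, green, red), "z_map" (384x512 float32, m along the optical axis (not along the pixel's ray), 0 where there is no reading), "fx", "fy", "cx", "cy" (pixels), "pose" (4x4, takes a point from camera to world coordinates). Camera axes: x right, y down, z forward; pixel columns grow to the right and rows downward; lengths in m; the calibration is good to about 2 mm. The wrist camera is an equidistant fisheye: a pixel r from the principal point sees the ray r / f radians off the axis. A picture is of the moment at which its call begins.
- bot.sign_off(): hands the job in; it is judged then, once.
The state is a dict: "t": time; "joint_pos": joint angles; "qvel": joint speeds; "effort": joint torques, N m; "eef_pos": TCP position; "ee_rot": TCP orientation; "wrist_force": force on the tool from outside, world axes, zero at the start; "ft_torque": the same for the moment, N m; "gripper_width": opening from 0.0 (shut) to 1.0 (fully open); "grasp_force": force on a finger pad.
Only numpy, scipy, OpenCV 4.12 (cv2) and the standard library are available. Lean on these libraries where they do the work, as an engineer would, in place of code of your own. Each camera call takes 0.05 s, during which the arm holds its last target. There are 200 camera calls.

## Task

The washed parts of the hot-chocolate maker go back on: lift the temperature probe out of the wooden draining block, stand it rod-down in the narrow well in the maker's deck until its head rests on the deck, and let go of it. Then take the knob off the small board, turn it so that its flat side matches the flat of the D-shaped shaft, push it fully home on the shaft, press it all the way down against the spring and finish while still holding it pressed: do not let go. Leave the mug and the two jars where they are.

Things in the scene. Friction and masses are not known exactly. Their poses are not given: they have to be found in the camera images.
- maker: Hot-chocolate maker, fixed: grey base 160 (x) x 320 (y) x 80 mm tall, origin at the centre of its underside, flat deck on top. +y points to the end with the steel jug (100 mm dia, 91 mm tall with its wooden lid, axis at y = +100 mm on the deck, handle on +x to x = 79 mm). On the deck the shaft stands at (0, -110) mm and the well opens at (0, -5) mm.
- well_mouth (a point): Centre of the mouth of the probe well: a round upright hole, 13 mm dia, through the 80 mm deep base; this point lies level with the deck. Axes as the maker's.
- shaft_top (a point): Centre of the top end of the upright steel D-shaft, 31 mm above the deck when not pressed. It is a 14 mm dia round with one upright flat; the point's +x axis looks out of the flat, which lies 3.5 mm from the axis. The last 3.5 mm of the top is chamfered by about 1.5 mm. z is up.
- spindle (a joint): Angle (rad) of the shaft about its upright axis relative to the maker: at 0 the flat faces the maker's +x, positive is counter-clockwise from above. Starts within +-0.4 and stays where left (0.25 N m of friction). A 1.5 mm thick metal disc on the deck turns with it, with the outline of the knob's hub: 44 mm dia, one flat 17 mm from the axis, on the side of the shaft's flat.
- shaft (a joint): How far the shaft is pressed down (m): 0 free, 0.008 fully down at its stop. A spring pushes it back up: about 2.8 N at 0, 8.4 N at 0.008. It does not latch.
- knob: Grey plastic knob, about 60 g, bore-down on the small board. Origin at the centre of its underside, z up. Round hub 44 mm dia, 22 mm tall, with one flat side 17 mm from the axis, facing the knob's +x. On top, from 22 to 42 mm height, a finger bar 14 mm wide (along y), parallel sides from x = -20 to +18 mm, then a pointed nose to x = +27 mm on the flat side.
- knob_seat (a point): Point on the knob's axis at the ceiling of its D-shaped blind bore, 20 mm above the underside; meets shaft_top when fully home (underside 11 mm above the deck, 3 mm when pressed down). Bore 16 mm dia, its flat 4.6 mm from the axis towards the knob's +x, 3 mm deep lead-in: about 1 mm play, so the knob's +x must match shaft_top's +x within about 8 degrees. Axes as the knob's.
- board: Small light wooden board, fixed, 130 x 130 x 15 mm thick, origin at the centre of its underside; the knob stands on it.
- probe: Temperature probe, about 60 g, 105 mm long, upright at the start: steel rod 8 mm dia, 70 mm long, its lowest 6 mm tapering to 4 mm dia, under a black round head 25 mm dia, 34 mm tall (plus a 1 mm steel button on top). Origin at the tip of the rod, z along the rod towards the head.
- probe_shoulder (a point): Point on the probe's axis at the underside of its head, 70 mm from the tip. It meets well_mouth when the probe is fully in.
- rack: Wooden draining block, fixed, 70 (x) x 90 (y) x 80 mm tall, origin at the centre of its underside. Three upright holes go through it: the middle one (17 mm dia) holds the probe, whose head rests on the block's top; the other two, 29 mm to either side along y, are empty and not used.
- mug: White mug, loose, 84 mm dia, 90 mm tall, handle on its +y; origin at the centre of its underside. Leave it alone.
- tall_jar: Tall glass jar with a wooden lid, loose, 84 mm dia, 182 mm tall; origin at the centre of its underside. Leave it alone.
- short_jar: Short glass jar with a wooden lid, loose, 88 mm dia, 87 mm tall; origin at the centre of its underside. Leave it alone.
There are look-alikes about, which are no part of the job. Of the things that look like the knob, the middle-sized one is meant.

How it is judged:
On the way, in this order (a step that is already met when the one before it is completed fails the run):
1. the probe stands fully in the well, its head on the deck, released (distance between probe_shoulder and well_mouth below 0.006 m and angle between probe's own z axis and vertical below 0.12 rad and contact force between the fingers and probe below 0.3 N and linear speed of probe below 0.03 m/s), for 0.2 s.
2. the knob is fully home on the shaft, flat to flat (z of knob_seat in the frame of shaft_top between -0.003 and 0.003 m and horizontal distance between knob_seat and shaft_top below 0.004 m and angle between knob's own z axis and vertical below 0.12 rad and angle between the x axis of knob and the x axis of shaft_top, either way round below 0.3 rad), for 0.1 s.
At the end, for the whole second after the job is handed in: Probe stands in the well (shoulder within 6 mm of the mouth, tilt under 7 deg). Knob fully home (bore ceiling within 3 mm of the shaft top, axes 4 mm, flats 17 deg, tilt 7 deg), shaft pressed over 6 of its 8 mm and the fingers on the knob with over 3 N, through the last second (all of step 2 and distance between probe_shoulder and well_mouth below 0.006 m and angle between probe's own z axis and vertical below 0.12 rad and value of joint shaft above 0.006 m and contact force between the fingers and knob above 3 N); the arm keeps its last pose, push and grip.
It fails at once if the mug is pushed away (over 25 mm) or tipped (distance of mug from where it was at the start of the episode above 0.025 m or angle between mug's own z axis and vertical above 0.3 rad).
It fails at once if the tall jar is pushed away (over 25 mm) or tipped (distance of tall_jar from where it was at the start of the episode above 0.025 m or angle between tall_jar's own z axis and vertical above 0.3 rad).
It fails at once if the short jar is pushed away (over 25 mm) or tipped (distance of short_jar from where it was at the start of the episode above 0.025 m or angle between short_jar's own z axis and vertical above 0.3 rad).
It also fails if it takes over 61 s, if anything falls off the work surface, if the arm or the gripper's body presses on something with over 40 N, if the wrist force passes 120 N, or if a joint passes its speed limit or range.

## Working session

There is one attempt and no reset: what is moved stays moved. The work goes in short steps, Python scripts to look and compute and a tool call to move; the robot and the scene stay as the last step left them, time stands still between calls to the robot, and variables do not carry over. Pictures are saved under pics/ and viewed, at most 10 in all, crops included, and the job is handed in when it is done.

Besides the shell and the picture viewer there is one more tool, called as name(argument=value, ...) on one line, values as JSON. carry_out: Moves the arm, as the interface text tells. Its arguments: {"type":"object","properties":{"jaw":{"type":"array"},"offset":{"type":"array"},"rotation":{"type":"array"}},"required":["jaw","offset","rotation"]}

```bash
mkdir -p pics
cat > h.py <<'E'
import numpy as np, cv2
from rig import bot, vision
from scipy.spatial.transform import Rotation as R
def grab(n,name=None):
    f=vision.grab_frame(n)
    np.savez('last_%s.npz'%n,**f)
    if name: cv2.imwrite('pics/'+name,f['frame'])
    return f
def load(n): return dict(np.load('last_%s.npz'%n))
def pts(f):
    z=f['z_map']; v,u=np.mgrid[:384,:512]
    P=np.stack([(u-f['cx'])/f['fx']*z,(v-f['cy'])/f['fy']*z,z],-1)
    T=f['pose']; return P@T[:3,:3].T+T[:3,3]
def ray(f,u,v,h):
    d=f['pose'][:3,:3]@np.array([(u-f['cx'])/f['fx'],(v-f['cy'])/f['fy'],1]); o=f['pose'][:3,3]
    return o+d*(h-o[2])/d[2]
E
python3 - <<'E'
from h import *
for n in('scene','top'):
    f=grab(n,n+'0.png'); print(n,f['fx'],f['pose'].round(3).tolist())
print(bot.get_obs(),bot.nose_length)
E
```

```text
scene 388.3340678342371 [[0.643, 0.562, -0.521, 1.039], [0.766, -0.48, 0.428, -0.372], [-0.009, -0.674, -0.739, 0.787], [0.0, 0.0, 0.0, 1.0]]
top 409.9770286117627 [[-0.017, -0.995, 0.095, 0.429], [-1.0, 0.017, 0.004, 0.034], [-0.006, -0.095, -0.995, 1.289], [0.0, 0.0, 0.0, 1.0]]
{'t': 0.1, 'joint_pos': array([-1.17397785e+00,  2.13303916e-01, -3.49534327e-02,  1.32351075e+00,
       -1.38219326e-05,  1.57081197e+00]), 'qvel': array([-0.00087399, -0.00017339,  0.00182239, -0.00026284, -0.00023953,
        0.00118609]), 'effort': array([-2.38349938e-03, -6.87257552e+01,  4.87801731e+01,  1.25789561e-02,
       -1.30906897e-04,  2.21679869e-05]), 'eef_pos': array([ 0.1931338 , -0.46089755,  0.25288419]), 'ee_rot': array([-3.07903240e+00, -6.19028091e-01,  3.22080506e-04]), 'wrist_force': array([ 0.03100815, -0.11437462,  1.00133143]), 'ft_torque': array([-0.0384201 ,  0.00058599,  0.03405091]), 'grasp_force': 0.0, 'gripper_width': 0.9982871676746231} 0.022
```

View pics/top0.png

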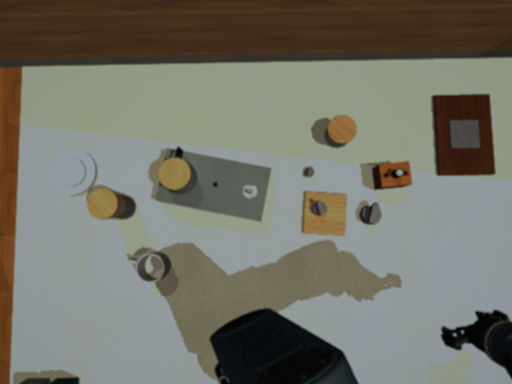

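View pics/scene0.png

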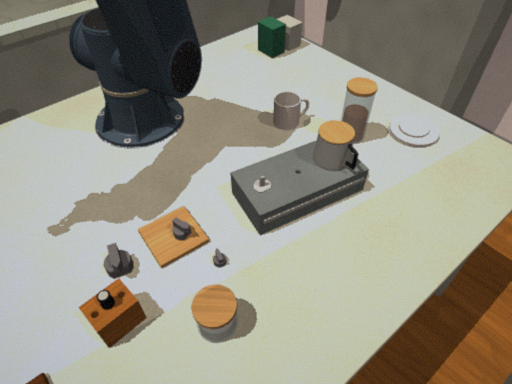

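The top view shows the maker around (215,185), with the well at (215,184), the shaft at (250,190) and the jug at (175,174). The board is at (325,213) with the knob at (318,207), and the rack is at (393,174) with the probe head at (399,173). The larger look-alike is at (371,212) and the smaller at (308,171). The scene view agrees.

Run:
```python
from h import *
f=load('top'); P=pts(f)
def fit(box,z0,z1,nm,f=f,P=P):
    u0,v0,u1,v1=box; m=np.zeros((384,512),np.uint8)
    s=P[v0:v1,u0:u1]; k=(s[...,2]>z0)&(s[...,2]<z1)&(f['z_map'][v0:v1,u0:u1]>0)
    p=s[k]; 
    if len(p)<3: print(nm,'none');return
    r=cv2.minAreaRect((p[:,:2]*1000).astype(np.float32)); print(nm,len(p),'med',p.mean(0).round(4),'mid',((p.min(0)+p.max(0))/2).round(4),'rect',np.round(r[0],1),np.round(r[1],1),round(r[2],1))
fit((145,140,280,230),.07,.09,'deck')
fit((145,140,280,230),.155,.19,'jug lid')
fit((235,175,265,205),.1,.12,'shaft')
fit((295,185,355,240),.008,.025,'board')
fit((300,190,340,225),.03,.045,'hub')
fit((300,190,340,225),.047,.065,'bar')
fit((365,150,420,200),.07,.09,'rack')
fit((365,150,420,200),.1,.13,'head')
fit((320,110,360,150),.07,.1,'sjar')
g=f['frame']
a=cv2.resize(g[150:230,150:280],None,fx=6,fy=6,interpolation=cv2.INTER_CUBIC)
b=cv2.resize(g[155:245,295:425],None,fx=6,fy=6,interpolation=cv2.INTER_CUBIC)
cv2.imwrite('pics/crop_a.png',a);cv2.imwrite('pics/crop_b.png',b[:540])
```

```text
deck 4642 med [0.5585 0.1433 0.081 ] mid [0.5666 0.1685 0.08  ] rect [566.4 167.8] [320.1 160.5] 77.9
jug lid 871 med [0.5882 0.2641 0.171 ] mid [0.6031 0.2653 0.1663] rect [594.  258.6] [ 88.7 107.2] 46.9
shaft 18 med [0.5421 0.0604 0.11  ] mid [0.5417 0.0604 0.1096] rect [541.7  60.4] [11.7  9. ] 88.6
board 1579 med [ 0.474  -0.1712  0.0159] mid [ 0.4755 -0.1812  0.0165] rect [ 475.1 -184.7] [159.4 129.9] 85.1
hub 93 med [ 0.4904 -0.1494  0.0374] mid [ 0.4928 -0.1514  0.0377] rect [ 490.7 -151.2] [42.7 41.3] 66.7
bar 72 med [ 0.4923 -0.1507  0.0574] mid [ 0.4933 -0.1522  0.0554] rect [ 493.1 -150.7] [43.6 14.2] 14.4
rack 642 med [ 0.5853 -0.3703  0.0804] mid [ 0.5864 -0.3728  0.0799] rect [ 586.4 -372.6] [70.4 93.2] 5.1
head 68 med [ 0.5855 -0.371   0.1142] mid [ 0.5856 -0.3725  0.1105] rect [ 585.6 -372.6] [25.1 22.3] 88.5
sjar 687 med [ 0.7229 -0.2172  0.0876] mid [ 0.7236 -0.2181  0.0826] rect [ 723.4 -217.9] [86.6 86.1] 85.9
```

View pics/crop_b.png

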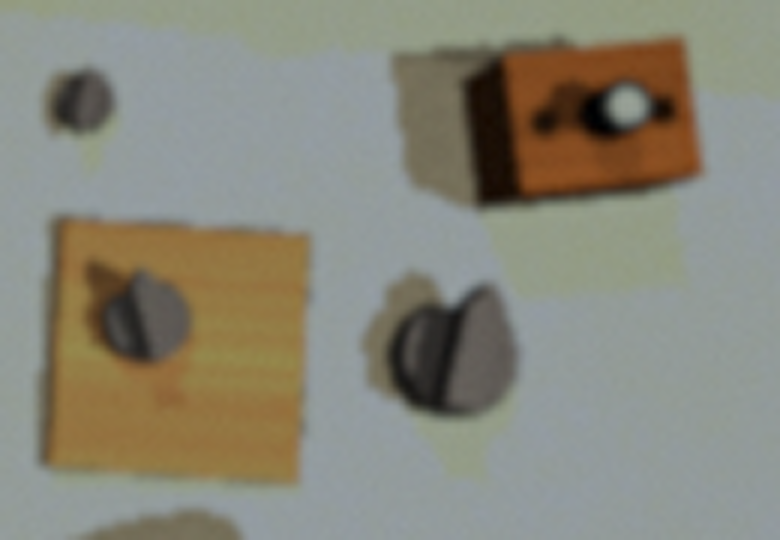

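View pics/crop_a.png

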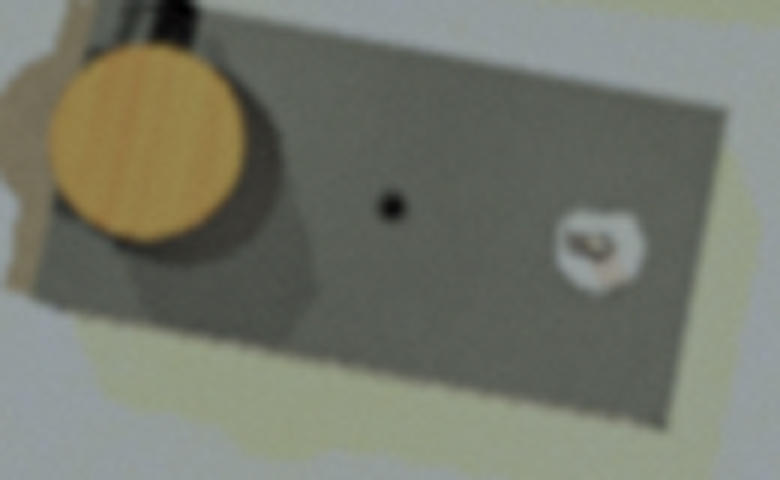

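The crops show the knob's nose pointing up and slightly left (world +x, a little +y), the probe's button at about (399,173), the dark well at (215,184) and the white disc at (250,191). Next I measure the well and the disc's flat, and cross-check in the scene view.

```bash
cat > disc.py <<'E'
from h import *
def disc(n,ctr=(.5425,.0603),thr=None,pr=True):
    f=load(n);P=pts(f);g=cv2.cvtColor(f['frame'],cv2.COLOR_BGR2GRAY).astype(int)
    u,v=np.meshgrid(np.arange(512),np.arange(384))
    d=np.stack([(u-f['cx'])/f['fx'],(v-f['cy'])/f['fy'],np.ones_like(u)],-1)@f['pose'][:3,:3].T
    o=f['pose'][:3,3]; Q=o+d*((.0815-o[2])/d[...,2])[...,None]
    r=np.hypot(Q[...,0]-ctr[0],Q[...,1]-ctr[1])
    # subpixel edge radius per direction
    Rt=f['pose'];res=[]
    for a in np.arange(-180,180,10):
        t=np.radians(a);rr=np.arange(.010,.032,.0005)
        X=np.stack([ctr[0]+rr*np.cos(t),ctr[1]+rr*np.sin(t),np.full_like(rr,.0815)],-1)
        c=(X-Rt[:3,3])@Rt[:3,:3]; uu=(c[:,0]/c[:,2]*f['fx']+f['cx']).astype(np.float32);vv=(c[:,1]/c[:,2]*f['fy']+f['cy']).astype(np.float32)
        s=cv2.remap(g.astype(np.float32),uu[None],vv[None],cv2.INTER_LINEAR)[0]
        gr=np.diff(cv2.GaussianBlur(s[None],(5,1),0)[0]); i=gr.argmin(); res.append((a,round(rr[i]*1e3,1),int(-gr[i])))
    return res
E
python3 - <<'E'
from disc import *
for n in('top','scene'): print(n,disc(n))
f=load('top');g=cv2.cvtColor(f['frame'],cv2.COLOR_BGR2GRAY)
s=g[178:192,208:224].astype(float);w=np.clip(60-s,0,None);v,u=np.mgrid[178:192,208:224]
print('well',ray(f,(w*u).sum()/w.sum(),(w*v).sum()/w.sum(),.08))
f=load('scene');P=pts(f)
g=cv2.cvtColor(f['frame'],cv2.COLOR_BGR2GRAY)
s=g[165:178,292:304].astype(float);w=np.clip(s.max()*.55-s,0,None);v,u=np.mgrid[165:178,292:304]
print('well sc',ray(f,(w*u).sum()/w.sum(),(w*v).sum()/w.sum(),.08))
def fit(box,z0,z1,nm):
    u0,v0,u1,v1=box;s=P[v0:v1,u0:u1];k=(s[...,2]>z0)&(s[...,2]<z1);p=s[k]
    r=cv2.minAreaRect((p[:,:2]*1000).astype(np.float32));print(nm,len(p),p.mean(0).round(4),np.round(r[0],1),np.round(r[1],1),round(r[2],1))
fit((225,130,370,230),.075,.085,'deck')
fit((245,170,280,190),.107,.115,'shaft')
fit((160,210,200,245),.053,.062,'bar')
fit((160,210,200,245),.033,.040,'hub')
fit((90,285,125,312),.112,.12,'head')
fit((90,285,125,312),.085,.12,'headall')
E
```

```text
top [(np.int64(-180), np.float64(18.5), 3), (np.int64(-170), np.float64(19.0), 3), (np.int64(-160), np.float64(20.0), 4), (np.int64(-150), np.float64(19.0), 3), (np.int64(-140), np.float64(21.5), 3), (np.int64(-130), np.float64(21.5), 3), (np.int64(-120), np.float64(20.5), 4), (np.int64(-110), np.float64(23.0), 4), (np.int64(-100), np.float64(21.0), 4), (np.int64(-90), np.float64(21.0), 4), (np.int64(-80), np.float64(21.5), 4), (np.int64(-70), np.float64(23.0), 4), (np.int64(-60), np.float64(22.0), 4), (np.int64(-50), np.float64(23.5), 4), (np.int64(-40), np.float64(22.0), 3), (np.int64(-30), np.float64(19.0), 3), (np.int64(-20), np.float64(17.0), 4), (np.int64(-10), np.float64(17.0), 4), (np.int64(0), np.float64(16.5), 4), (np.int64(10), np.float64(17.5), 3), (np.int64(20), np.float64(20.0), 3), (np.int64(30), np.float64(21.0), 3), (np.int64(40), np.float64(21.0), 4), (np.int64(50), np.float64(23.0), 3), (np.int64(60), np.float64(22.5), 3), (np.int64(70), np.float64(22.0), 3), (np.int64(80), np.float64(20.0), 3), (np.int64(90), np.float64(19.5), 3), (np.int64(100), np.float64(20.0),
[... 1428 characters left out ...]
120), np.float64(20.5), 4), (np.int64(130), np.float64(19.5), 1), (np.int64(140), np.float64(11.5), 0), (np.int64(150), np.float64(30.0), 0), (np.int64(160), np.float64(24.5), 0), (np.int64(170), np.float64(22.5), 5)]
well [0.56532154 0.16197719 0.08      ]
well sc [0.56377796 0.15997245 0.08      ]
deck 4557 [0.5678 0.1288 0.0805] [566.2 165.5] [320.1 163.4] 78.0
shaft 17 [0.5439 0.0581 0.1107] [543.1  57.6] [13.2  7.3] 75.1
bar 104 [ 0.4938 -0.1537  0.0578] [ 494.8 -153. ] [46.7 15.1] 12.4
hub 96 [ 0.4954 -0.1585  0.0371] [ 496.  -153.5] [41.6 38. ] 85.7
head 131 [ 0.5875 -0.3741  0.1153] [ 586.7 -374.2] [24.7 23.2] 5.8
headall 248 [ 0.5914 -0.3741  0.1072] [ 587.5 -374.2] [25.1 25.1] 44.3
```

```bash
cat > mv.py <<'E'
import sys
from h import *
x,y,z,yaw=map(float,sys.argv[1:5])
o=bot.get_obs(); C=R.from_rotvec(o['ee_rot']); t=np.radians(yaw)
T=R.from_matrix(np.array([[np.cos(t),np.sin(t),0],[np.sin(t),-np.cos(t),0],[0,0,-1]]))
X=C.as_matrix()[:,0]
print('t',o['t'],'pos',o['eef_pos'].round(4),'yaw',np.degrees(np.arctan2(X[1],X[0])).round(2),'j',o['joint_pos'].round(2),'F',o['wrist_force'].round(1),'w',round(o['gripper_width'],3),'nose',bot.nose_length)
print('offset',C.inv().apply(np.array([x,y,z])-o['eef_pos']).round(4),'rot',(C.inv()*T).as_rotvec().round(4))
E
python3 mv.py .5863 -.3734 .22 78
```

```text
t 0.1 pos [ 0.1931 -0.4609  0.2529] yaw 22.74 j [-1.17  0.21 -0.03  1.32 -0.    1.57] F [ 0.  -0.1  1. ] w 0.998 nose 0.022
offset [0.3964 0.0713 0.0328] rot [-9.000e-04 -5.000e-04 -9.646e-01]
```

carry_out(jaw=[1,1,1,1,1,1,1,1,1,1], offset=[[0.03,0.005,0.003],[0.065,0.012,0.006],[0.1,0.018,0.009],[0.135,0.024,0.012],[0.17,0.031,0.015],[0.205,0.037,0.018],[0.24,0.043,0.02],[0.275,0.049,0.023],[0.305,0.055,0.025],[0.33,0.06,0.027]], rotation=[[0,0,-0.08],[0,0,-0.18],[0,0,-0.28],[0,0,-0.38],[0,0,-0.48],[0,0,-0.58],[0,0,-0.68],[0,0,-0.78],[0,0,-0.88],[0,0,-0.964]])

```text
t: 0.93
eef_pos: [0.5228, -0.3878, 0.2255]
ee_rot: [-2.435, -1.984, 0.0]
wrist_force: [-0.1, -0.5, -0.1]
gripper_width: 1.001
grasp_force: 0.0
```

```bash
python3 mv.py .5863 -.3734 .2 78
```

```text
t 0.9333 pos [ 0.5228 -0.3878  0.2255] yaw 78.33 j [-0.64  0.55  0.38  1.4   0.    1.14] F [-0.1 -0.5 -0.1] w 1.001 nose 0.022
offset [0.0269 0.0593 0.0254] rot [-0.0007 -0.0005  0.0057]
```

carry_out(jaw=[1,1,1,1,1,1,1,1,1,1], offset=[[0.009,0.02,0.008],[0.018,0.04,0.017],[0.027,0.059,0.025],[0.027,0.059,0.025],[0.027,0.059,0.025],[0.027,0.059,0.025],[0.027,0.059,0.025],[0.027,0.059,0.025],[0.027,0.059,0.025],[0.027,0.059,0.025]], rotation=[[0,0,0.006],[0,0,0.006],[0,0,0.006],[0,0,0.006],[0,0,0.006],[0,0,0.006],[0,0,0.006],[0,0,0.006],[0,0,0.006],[0,0,0.006]])

```text
t: 1.77
eef_pos: [0.5838, -0.3751, 0.2018]
ee_rot: [2.448, 1.968, 0.0]
wrist_force: [-0.9, -0.5, 0.2]
gripper_width: 1.003
grasp_force: 0.0
```

```bash
python3 - <<'E'
from h import *
f=grab('wrist','wrist1.png'); print(f['fx'],f['cx'],f['cy'],f['pose'].round(3).tolist())
E
python3 mv.py .5863 -.3734 .108 78
```

```text
297.3186396354542 256.94677283857294 192.87781466409626 [[0.977, -0.205, -0.065, 0.6], [-0.215, -0.93, -0.298, -0.298], [0.0, 0.305, -0.952, 0.322], [0.0, 0.0, 0.0, 1.0]]
t 1.8167 pos [ 0.5839 -0.3751  0.2017] yaw 77.6 j [-0.57  0.65  0.5   1.42  0.    1.22] F [-1.3  0.3  0.1] w 1.0 nose 0.022
offset [0.0022 0.002  0.0937] rot [ 0.0004  0.0001 -0.007 ]
```

View pics/wrist1.png

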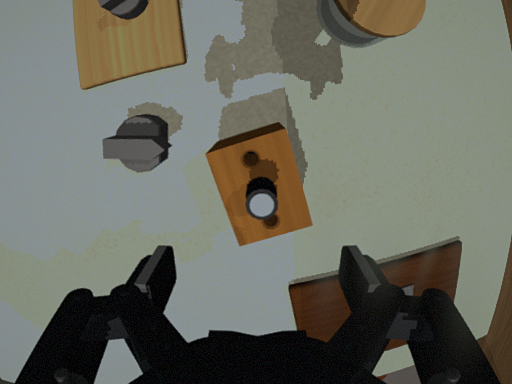

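The wrist view shows the probe's button at (262,203), between the fingers at (157,285) and (357,285). I cast that ray onto z = 0.115.

```bash
cat >> h.py <<'E'
def fray(f,u,v,h):
    x=(u-f['cx'])/f['fx'];y=(v-f['cy'])/f['fy'];t=np.hypot(x,y);s=np.sin(t)/max(t,1e-9)
    d=f['pose'][:3,:3]@np.array([x*s,y*s,np.cos(t)]);o=f['pose'][:3,3]
    return o+d*(h-o[2])/d[2]
E
python3 - <<'E'
from h import *
f=load('wrist');hsv=cv2.cvtColor(f['frame'],cv2.COLOR_BGR2HSV)
g=f['frame'].min(2)[185:225,240:285]
m=(g>130).astype(np.uint8);n,l,s,c=cv2.connectedComponentsWithStats(m);i=1+s[1:,4].argmax();print(s[i],c[i])
u,v=c[i]+[240,185]; print(fray(f,u,v,.115))
E
```

```text
[ 10   9  23  22 385] [21.37922078 19.62597403]
[ 0.58703439 -0.37238597  0.115     ]
```

carry_out(jaw=[1,1,1,1,1,1,1,1,1,1], offset=[[0.003,0.0026,0.01],[0.003,0.0026,0.022],[0.003,0.0026,0.036],[0.003,0.0026,0.05],[0.003,0.0026,0.064],[0.003,0.0026,0.076],[0.003,0.0026,0.086],[0.003,0.0026,0.094],[0.003,0.0026,0.094],[0.003,0.0026,0.094]], rotation=[[0,0,0],[0,0,0],[0,0,0],[0,0,0],[0,0,0],[0,0,0],[0,0,0],[0,0,0],[0,0,0],[0,0,0]])

```text
t: 2.65
eef_pos: [0.5872, -0.3724, 0.1071]
ee_rot: [-2.448, -1.969, 0.0]
wrist_force: [-0.8, 0.5, 0.5]
gripper_width: 1.003
grasp_force: 0.0
```

carry_out(jaw=[0.5,0.2,0,0,0,0,0,0,0,0], offset=[[0,0,0],[0,0,0],[0,0,0],[0,0,0],[0,0,0],[0,0,0],[0,0,0],[0,0,0],[0,0,0],[0,0,0]], rotation=[[0,0,0],[0,0,0],[0,0,0],[0,0,0],[0,0,0],[0,0,0],[0,0,0],[0,0,0],[0,0,0],[0,0,0]])

```text
t: 3.48
eef_pos: [0.5874, -0.3726, 0.1078]
ee_rot: [2.447, 1.969, 0.0]
wrist_force: [-0.8, 0.7, 5.6]
gripper_width: 0.275
grasp_force: 58.7
```

carry_out(jaw=[0,0,0,0,0,0,0,0,0,0], offset=[[0,0,-0.006],[0,0,-0.018],[0,0,-0.034],[0,0,-0.052],[0,0,-0.072],[0,0,-0.09],[0,0,-0.106],[0,0,-0.118],[0,0,-0.125],[0,0,-0.125]], rotation=[[0,0,0],[0,0,0],[0,0,0],[0,0,0],[0,0,0],[0,0,0],[0,0,0],[0,0,0],[0,0,0],[0,0,0]])

```text
t: 4.32
eef_pos: [0.5878, -0.3727, 0.2339]
ee_rot: [2.446, 1.968, 0.001]
wrist_force: [-0.0, 0.0, -0.5]
gripper_width: 0.277
grasp_force: 58.8
```

```bash
python3 mv.py .565 .1615 .233 78
python3 - <<'E'
from h import *
grab('wrist')
E
```

```text
t 4.3167 pos [ 0.5878 -0.3727  0.2339] yaw 77.63 j [-0.57  0.66  0.6   1.5   0.    1.22] F [-0.   0.  -0.5] w 0.277 nose 0.022
offset [ 5.169e-01 -1.367e-01  3.000e-04] rot [ 0.0021  0.0007 -0.0065]
```

carry_out(jaw=[0,0,0,0,0,0,0,0,0,0], offset=[[0.015,-0.004,0],[0.04,-0.011,0],[0.07,-0.019,0],[0.1,-0.026,0],[0.13,-0.034,0],[0.16,-0.042,0],[0.19,-0.05,0],[0.22,-0.058,0],[0.25,-0.066,0],[0.28,-0.074,0]], rotation=[[0,0,0],[0,0,0],[0,0,0],[0,0,0],[0,0,0],[0,0,0],[0,0,0],[0,0,0],[0,0,0],[0,0,0]])

```text
t: 5.2
eef_pos: [0.5742, -0.0816, 0.2312]
ee_rot: [-2.447, -1.968, 0.002]
wrist_force: [-0.1, 0.3, -0.5]
gripper_width: 0.274
grasp_force: 58.9
```

carry_out(jaw=[0,0,0,0,0,0,0,0,0,0], offset=[[0.03,-0.008,0],[0.06,-0.016,0],[0.09,-0.024,0],[0.12,-0.032,0],[0.15,-0.04,0],[0.18,-0.048,0],[0.205,-0.054,0],[0.225,-0.059,0],[0.235,-0.062,0],[0.237,-0.063,0]], rotation=[[0,0,0],[0,0,0],[0,0,0],[0,0,0],[0,0,0],[0,0,0],[0,0,0],[0,0,0],[0,0,0],[0,0,0]])

```text
t: 6.03
eef_pos: [0.5637, 0.1633, 0.2313]
ee_rot: [-2.446, -1.971, 0.002]
wrist_force: [0.6, 0.1, -0.6]
gripper_width: 0.274
grasp_force: 58.9
```

```bash
python3 mv.py .565 .1615 .16 78
python3 - <<'E'
from h import *
f=grab('wrist');s=grab('scene')
a=np.hstack([f['frame'],s['frame'][60:260,180:436].repeat(1,0)[:, :256] if 0 else cv2.resize(s['frame'][60:252,230:370],(280,384))])
cv2.imwrite('pics/well1.png',a)
E
```

```text
t 6.0333 pos [0.5637 0.1633 0.2313] yaw 77.73 j [0.28 0.4  0.17 1.34 0.   2.07] F [ 0.6  0.1 -0.6] w 0.274 nose 0.022
offset [-0.0015  0.0018  0.0713] rot [-0.0014  0.0005 -0.0047]
```

View pics/well1.png

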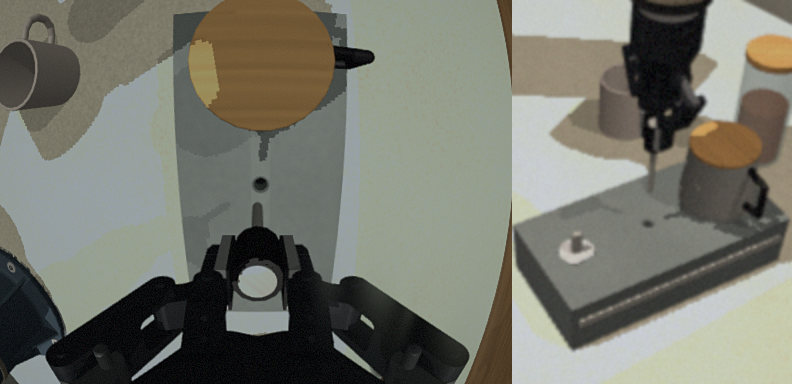

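The wrist view shows the well mouth at (261,184) and the rod tip near (258,205). The scene crop shows the rod above the deck by the well. I project both points.

Run:
```python
from h import *
f=load('wrist');g=cv2.cvtColor(f['frame'],cv2.COLOR_BGR2GRAY)
s=g[174:195,250:273].astype(float);w=np.clip(60-s,0,None);v,u=np.mgrid[174:195,250:273]
u,v=(w*u).sum()/w.sum(),(w*v).sum()/w.sum();print(u,v,fray(f,u,v,.08))
print(g[198:232:3,246:272])
print('tip',fray(f,258,204.5,.1335))
for v in(215,225): print(v,[fray(f,258,v,h).round(4) for h in(.145,.16)])
```

```text
260.2685982772122 182.75828765335422 [0.56621845 0.1647219  0.08      ]
[[113 113 110 111 111 116 118 117 117 117 117 119 118 119 119 119 120 119
  122 119 119 117 117 116 113 111]
 [113 112 113 114 112 115 118 121 121 118 111 107 116 120 119 121 122 123
  121 120 117 119 117 115 112 113]
 [112 114 114 113 115 118 111  84  60  49  56  60  59  56  60  91 116 120
  120 119 118 115 116 115 113 110]
 [111 111 113 113 115 112  84  51  54  55  58  59  59  60  56  60  89 116
  118 118 117 117 115 118 112 113]
 [111 112 113 114 114 107  81  53  55  52  57  56  60  60  58  58  82 111
  119 117 117 116 117 116 113 109]
 [111 111 112 113 115 100  72  47  51  58  57  56  60  63  56  58  78 108
  119 120 117 119 116 116 113 111]
 [112 114 113 111 114  96  65  48  53  58  55  56  60  58  58  57  73 105
  121 122 118 120 117 116 111 112]
 [113 114 111 113 113  94  60  54  55  58  58  54  59  61  58  59  73 104
  122 119 121 119 118 115 112 110]
 [114 114 110 113 115  92  53  50  55  58  58  57  59  58  64  57  58 102
  119 119 118 117 117 113 112 113]
 [111 113 114 117 117  92  56  55  61  58  49  58  61  64  65  61  63 100
  123 120 119 118 115 113 111 111]
 [ 79  63  47  30  21  15   1   3   3  13   1   4   4  10   3   6   8   8
   14  16  22  47  88 111 114 114]
 [  3   7   3   7   1   2  20   4   3   0   6   9   6   9  15   8   6   3
    5   4   9   8   3   3  14  36]]
tip [0.56349187 0.16281294 0.1335    ]
215 [array([0.5626, 0.1587, 0.145 ]), array([0.5638, 0.1647, 0.16  ])]
225 [array([0.5609, 0.1507, 0.145 ]), array([0.5622, 0.1572, 0.16  ])]
```

carry_out(jaw=[0,0,0,0,0,0,0,0,0,0], offset=[[0.0011,0.0019,0],[0.0011,0.0019,0.01],[0.0011,0.0019,0.02],[0.0011,0.0019,0.03],[0.0011,0.0019,0.04],[0.0011,0.0019,0.05],[0.0011,0.0019,0.06],[0.0011,0.0019,0.07],[0.0011,0.0019,0.08],[0.0011,0.0019,0.08]], rotation=[[0,0,0],[0,0,0],[0,0,0],[0,0,0],[0,0,0],[0,0,0],[0,0,0],[0,0,0],[0,0,0],[0,0,0]])

```text
t: 6.97
eef_pos: [0.5654, 0.1623, 0.15]
ee_rot: [-2.447, -1.968, 0.004]
wrist_force: [-0.4, 0.3, -1.2]
gripper_width: 0.277
grasp_force: 58.9
```

carry_out(jaw=[0,0,0,0,0,0,0,0,0,0], offset=[[0,0,0.006],[0,0,0.012],[0,0,0.018],[0,0,0.024],[0,0,0.03],[0,0,0.035],[0,0,0.039],[0,0,0.041],[0,0,0.041],[0,0,0.041]], rotation=[[0,0,0],[0,0,0],[0,0,0],[0,0,0],[0,0,0],[0,0,0],[0,0,0],[0,0,0],[0,0,0],[0,0,0]])

```text
t: 7.8
eef_pos: [0.5664, 0.1626, 0.1114]
ee_rot: [2.448, 1.969, 0.0]
wrist_force: [0.9, 0.4, -0.6]
gripper_width: 0.271
grasp_force: 58.9
```

carry_out(jaw=[0,0,0,0,0.3,0.45,0.6,0.6,0.6,0.6], offset=[[0,0,0.001],[0,0,0.002],[0,0,0.003],[0,0,0.003],[0,0,0.003],[0,0,0.003],[0,0,0.003],[0,0,0.003],[0,0,0.003],[0,0,0.003]], rotation=[[0,0,0],[0,0,0],[0,0,0],[0,0,0],[0,0,0],[0,0,0],[0,0,0],[0,0,0],[0,0,0],[0,0,0]])

```text
t: 8.63
eef_pos: [0.5664, 0.1626, 0.1083]
ee_rot: [2.448, 1.969, 0.0]
wrist_force: [0.2, 0.2, -0.6]
gripper_width: 0.603
grasp_force: 0.0
```

carry_out(jaw=[0.8,0.8,0.8,0.8,0.8,0.8,0.8,0.8,0.8,0.8], offset=[[0,0,0],[0,0,0],[0,0,-0.01],[0,0,-0.03],[0,0,-0.05],[0,0,-0.07],[0,0,-0.09],[0,0,-0.11],[0,0,-0.12],[0,0,-0.12]], rotation=[[0,0,0],[0,0,0],[0,0,0],[0,0,0],[0,0,0],[0,0,0],[0,0,0],[0,0,0],[0,0,0],[0,0,0]])

```text
t: 9.47
eef_pos: [0.5673, 0.1628, 0.231]
ee_rot: [2.447, 1.968, 0.006]
wrist_force: [1.3, 0.6, 1.0]
gripper_width: 0.803
grasp_force: 0.0
```

```bash
python3 mv.py .490 -.152 .2 193.5
python3 - <<'E'
from h import *
f=grab('wrist');P=None
d=f['z_map'];v,u=np.mgrid[:384,:512]
x=(u-f['cx'])/f['fx'];y=(v-f['cy'])/f['fy'];t=np.hypot(x,y)+1e-9
P=np.stack([x/t*np.tan(t)*d,y/t*np.tan(t)*d,d],-1)@f['pose'][:3,:3].T+f['pose'][:3,3]
k=(np.hypot(P[...,0]-.566,P[...,1]-.164)<.02)&(P[...,2]>.09)&(P[...,2]<.15)&(d>0)
p=P[k];print(len(p),p.max(0),p.min(0),np.median(p[p[:,2]>p[:,2].max()-.008],0))
import disc
E
```

```text
t 9.4667 pos [0.5673 0.1628 0.231 ] yaw 77.62 j [ 0.28  0.4   0.17  1.33 -0.    2.07] F [1.3 0.6 1. ] w 0.803 nose 0.022
offset [-0.3241 -0.0082  0.0304] rot [ 0.004   0.0023 -2.0224]
832 [0.57816365 0.1760818  0.11629268] [0.55280601 0.15128566 0.09013808] [0.56543777 0.16374697 0.11407637]
```

carry_out(jaw=[0.8,0.8,0.8,0.8,0.8,0.8,0.8,0.8,0.8,0.8], offset=[[-0.01,0,0],[-0.025,-0.001,0],[-0.04,-0.001,0],[-0.06,-0.002,0],[-0.08,-0.002,0],[-0.1,-0.003,0],[-0.12,-0.003,0],[-0.14,-0.004,0],[-0.155,-0.004,0],[-0.17,-0.004,0]], rotation=[[0,0,-0.1],[0,0,-0.21],[0,0,-0.32],[0,0,-0.43],[0,0,-0.54],[0,0,-0.65],[0,0,-0.76],[0,0,-0.87],[0,0,-0.98],[0,0,-1.09]])

```text
t: 10.35
eef_pos: [0.5251, -0.0036, 0.2269]
ee_rot: [-1.064, -2.954, 0.001]
wrist_force: [-0.5, 0.3, 0.6]
gripper_width: 0.801
grasp_force: 0.0
```

```bash
python3 mv.py .490 -.152 .18 193.5; python3 -c "
from h import *
grab('wrist')"
```

```text
t 10.35 pos [ 0.5251 -0.0036  0.2269] yaw 140.37 j [-0.01  0.27 -0.02  1.28 -0.    0.68] F [-0.5  0.3  0.6] w 0.801 nose 0.022
offset [-0.0677 -0.1366  0.047 ] rot [-5.000e-04 -2.000e-03 -9.273e-01]
```

carry_out(jaw=[0.8,0.8,0.8,0.8,0.8,0.8,0.8,0.8,0.8,0.8], offset=[[-0.005,-0.01,0.004],[-0.013,-0.026,0.009],[-0.021,-0.042,0.014],[-0.029,-0.058,0.02],[-0.037,-0.074,0.026],[-0.045,-0.09,0.031],[-0.052,-0.105,0.036],[-0.059,-0.119,0.041],[-0.065,-0.131,0.045],[-0.0677,-0.1366,0.047]], rotation=[[0,0,-0.08],[0,0,-0.18],[0,0,-0.28],[0,0,-0.38],[0,0,-0.48],[0,0,-0.58],[0,0,-0.68],[0,0,-0.78],[0,0,-0.87],[0,0,-0.926]])

```text
t: 11.23
eef_pos: [0.4891, -0.1518, 0.1795]
ee_rot: [0.364, -3.118, -0.001]
wrist_force: [-0.9, -0.3, -0.2]
gripper_width: 0.798
grasp_force: 0.0
```

```bash
python3 - <<'E'
from h import *
f=load('wrist'); np.savez('shaftview.npz',**f)
f2=grab('wrist')
# rectify a top-down patch of the deck plane around the shaft from view f
def patch(f,c,h,half,n):
    X,Y=np.meshgrid(np.linspace(c[0]+half,c[0]-half,n),np.linspace(c[1]+half,c[1]-half,n),indexing='ij')
    c3=(np.stack([X,Y,np.full_like(X,h)],-1)-f['pose'][:3,3])@f['pose'][:3,:3]
    t=np.arctan2(np.hypot(c3[...,0],c3[...,1]),c3[...,2]);r=np.hypot(c3[...,0],c3[...,1])+1e-9
    return cv2.remap(f['frame'],(c3[...,0]/r*t*f['fx']+f['cx']).astype(np.float32),(c3[...,1]/r*t*f['fy']+f['cy']).astype(np.float32),cv2.INTER_CUBIC)
a=patch(f,(.5425,.06),.0815,.04,400);b=patch(f2,(.49,-.152),.057,.04,400)
cv2.imwrite('pics/patches.png',np.hstack([a,b]))
E
python3 mv.py .490 -.152 .065 193.5
```

```text
t 11.2833 pos [ 0.489  -0.1521  0.1794] yaw -166.58 j [-0.3   0.27 -0.16  1.15 -0.   -0.54] F [-0.9 -1.6 -0.6] w 0.799 nose 0.022
offset [-0.0013 -0.0003  0.1143] rot [ 0.001  -0.0025 -0.0014]
```

View pics/patches.png

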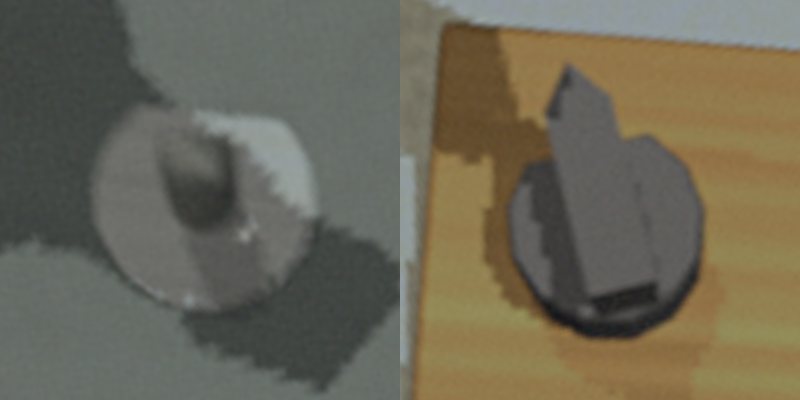

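The patches (0.2 mm/px) give these values:

| Item | Centre (m) | Yaw |
|---|---|---|
| Disc | (0.542, 0.0592), from patch pixel (204,202) | flat normal about -7.5° |
| Knob | (0.491, -0.152), bar rear (622,293) to nose (568,65), 47 mm as it should be | about 13.2° |

carry_out(jaw=[0.8,0.8,0.8,0.8,0.7,0.7,0.7,0.7,0.7,0.7], offset=[[-0.0019,-0.0005,0.01],[-0.0019,-0.0005,0.025],[-0.0019,-0.0005,0.042],[-0.0019,-0.0005,0.059],[-0.0019,-0.0005,0.076],[-0.0019,-0.0005,0.092],[-0.0019,-0.0005,0.105],[-0.0019,-0.0005,0.114],[-0.0019,-0.0005,0.117],[-0.0019,-0.0005,0.117]], rotation=[[0,0,0],[0,0,0],[0,0,0],[0,0,0],[0,0,0],[0,0,0],[0,0,0],[0,0,0],[0,0,0],[0,0,0]])

```text
t: 12.12
eef_pos: [0.4918, -0.1503, 0.0634]
ee_rot: [0.358, -3.12, -0.001]
wrist_force: [-1.4, 0.3, 0.5]
gripper_width: 0.699
grasp_force: 0.0
```

carry_out(jaw=[0.5,0.3,0.2,0,0,0,0,0,0,0], offset=[[0,0,0],[0,0,0],[0,0,0],[0,0,0],[0,0,0],[0,0,0],[0,0,0],[0,0,0],[0,0,0],[0,0,0]], rotation=[[0,0,0],[0,0,0],[0,0,0],[0,0,0],[0,0,0],[0,0,0],[0,0,0],[0,0,0],[0,0,0],[0,0,0]])

```text
t: 12.95
eef_pos: [0.4927, -0.151, 0.065]
ee_rot: [-0.359, 3.12, -0.001]
wrist_force: [-0.4, 0.2, 6.3]
gripper_width: 0.146
grasp_force: 59.2
```

carry_out(jaw=[0,0,0,0,0,0,0,0,0,0], offset=[[0,0,-0.005],[0,0,-0.015],[0,0,-0.03],[0,0,-0.048],[0,0,-0.066],[0,0,-0.084],[0,0,-0.102],[0,0,-0.118],[0,0,-0.13],[0,0,-0.135]], rotation=[[0,0,0],[0,0,0],[0,0,0],[0,0,0],[0,0,0],[0,0,0],[0,0,0],[0,0,0],[0,0,0],[0,0,0]])

```text
t: 13.78
eef_pos: [0.4929, -0.1511, 0.202]
ee_rot: [-0.359, 3.118, -0.002]
wrist_force: [-0.4, -0.4, 0.1]
gripper_width: 0.146
grasp_force: 58.7
```

```bash
python3 mv.py .5425 .0595 .2 172.5; python3 -c "
from h import *
grab('wrist','knobheld.png')"
```

```text
t 13.7833 pos [ 0.4929 -0.1511  0.202 ] yaw -166.87 j [-0.3   0.26 -0.11  1.2   0.   -0.53] F [-0.4 -0.4  0.1] w 0.146 nose 0.022
offset [-0.0961  0.1938  0.0019] rot [-0.001   0.0028  0.36  ]
```

View pics/knobheld.png

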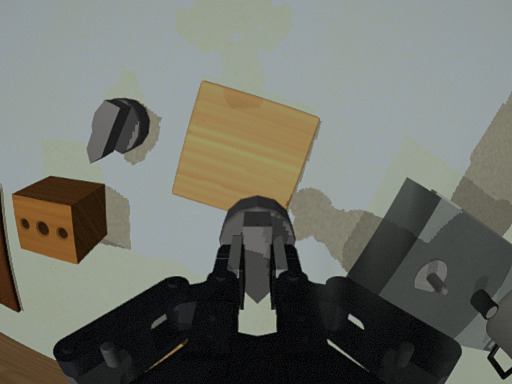

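The knob is held upright and central at about (258,245), its rear hub edge at (258,197). I use the rear edge to find the knob's offset from the TCP.

Run:
```python
from h import *
f=load('wrist');g=cv2.cvtColor(f['frame'],cv2.COLOR_BGR2GRAY).astype(int)
print(list(enumerate(g[190:240,258],190)))
p=np.array([.4929,-.1511]);t=np.radians(-166.87);ex=np.array([np.cos(t),np.sin(t)])
for v in(196,211,225):
  print(v,[(h,round(1e3*float((fray(f,258,v,h)[:2]-p)@ex),1)) for h in(.152,.174,.194)])
print('sh',f['pose'][:3,3])
```

```text
[(190, np.int64(132)), (191, np.int64(132)), (192, np.int64(135)), (193, np.int64(133)), (194, np.int64(128)), (195, np.int64(87)), (196, np.int64(42)), (197, np.int64(36)), (198, np.int64(42)), (199, np.int64(40)), (200, np.int64(40)), (201, np.int64(39)), (202, np.int64(42)), (203, np.int64(39)), (204, np.int64(39)), (205, np.int64(38)), (206, np.int64(49)), (207, np.int64(68)), (208, np.int64(79)), (209, np.int64(91)), (210, np.int64(92)), (211, np.int64(68)), (212, np.int64(46)), (213, np.int64(45)), (214, np.int64(42)), (215, np.int64(44)), (216, np.int64(43)), (217, np.int64(45)), (218, np.int64(46)), (219, np.int64(44)), (220, np.int64(44)), (221, np.int64(47)), (222, np.int64(42)), (223, np.int64(41)), (224, np.int64(37)), (225, np.int64(34)), (226, np.int64(69)), (227, np.int64(100)), (228, np.int64(105)), (229, np.int64(104)), (230, np.int64(101)), (231, np.int64(105)), (232, np.int64(101)), (233, np.int64(104)), (234, np.int64(104)), (235, np.int64(102)), (236, np.int64(104)), (237, np.int64(103)), (238, np.int64(101)), (239, np.int64(104))]
196 [(0.152, 22.0), (0.174, 29.4), (0.194, 36.1)]
211 [(0.152, 12.3), (0.174, 20.9), (0.194, 28.8)]
225 [(0.152, 2.8), (0.174, 12.7), (0.194, 21.7)]
sh [ 0.41547162 -0.16828248  0.32212792]
```

carry_out(jaw=[0,0,0,0,0,0,0,0,0,0], offset=[[-0.006,0.012,0],[-0.018,0.036,0],[-0.031,0.062,0],[-0.044,0.088,0],[-0.057,0.114,0],[-0.07,0.14,0],[-0.082,0.164,0],[-0.091,0.182,0],[-0.0967,0.1932,0],[-0.0967,0.1932,0]], rotation=[[0,0,0.04],[0,0,0.08],[0,0,0.12],[0,0,0.16],[0,0,0.2],[0,0,0.24],[0,0,0.28],[0,0,0.32],[0,0,0.36],[0,0,0.36]])

```text
t: 14.67
eef_pos: [0.5426, 0.0614, 0.1987]
ee_rot: [-0.205, -3.134, -0.0]
wrist_force: [-0.8, 0.7, -0.8]
gripper_width: 0.142
grasp_force: 58.7
```

```bash
python3 mv.py .5432 .0592 .17 172.5; python3 -c "
from h import *
f=grab('wrist');s=grab('scene');t=grab('top')
a=np.hstack([cv2.resize(f['frame'][130:322,160:352],(384,384)),cv2.resize(s['frame'][120:216,220:316],(384,384),interpolation=cv2.INTER_CUBIC)])
cv2.imwrite('pics/hover.png',a)"
```

```text
t 14.6667 pos [0.5426 0.0614 0.1987] yaw 172.51 j [ 0.11  0.32 -0.03  1.22  0.    0.24] F [-0.8  0.7 -0.8] w 0.142 nose 0.022
offset [-0.0009 -0.0021  0.0287] rot [ 0.0002 -0.0008  0.0002]
```

View pics/hover.png

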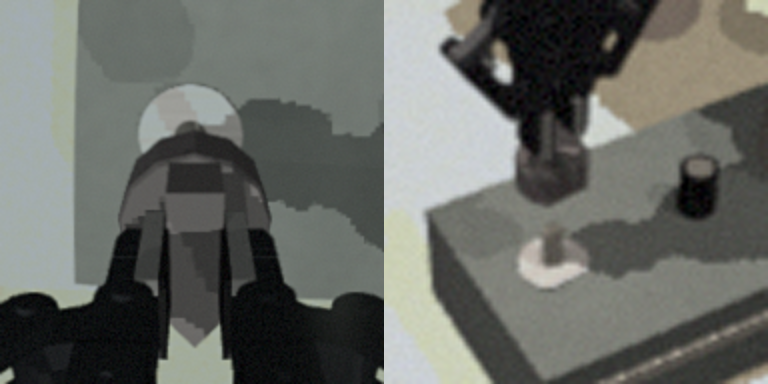

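The wrist crop shows the disc from x=138 to 243 (centre u≈255.3) and the knob's bar at u≈257.8. The probe stands in the well in the scene crop. I convert the lateral error.

Run:
```python
from h import *
f=load('wrist');o=bot.get_obs();p=o['eef_pos'][:2];t=np.radians(172.51);ex=np.array([np.cos(t),np.sin(t)]);ey=np.array([np.sin(t),-np.cos(t)])
g=cv2.cvtColor(f['frame'],cv2.COLOR_BGR2GRAY).astype(int)
for v in(190,194): print(v,g[v,222:290])
def L(u,v,h):
    q=fray(f,u,v,h)[:2]-p; return (q@ex*1e3).round(1),(q@ey*1e3).round(1)
print('disc l/r',L(229,196,.0815),L(281.5,196,.0815),'rear',L(255,172,.0815),'shaft',L(254.5,191,.111))
print('bar rear top',L(243.5,226,.191),L(271.5,226,.191),'hub rear',L(257,196,.149), 'hub sides',L(219.5,242,.171),L(295.5,242,.171))
```

```text
190 [119 119 119 121 122 120 117 121 148 170 172 170 170 169 169 171 168 168
 168 165 161 158 157 156 157 159 159 160 158 148 136 128 117 112 120 130
 147 165 172 167 166 168 172 171 172 169 171 171 165 160 144 125 121 122
 123 124 126 119  93  77  78  79  77  78  75  78  77  78]
194 [119 121 120 122 120 117 116 145 169 170 168 168 169 170 169 170 169 169
 170 170 163 156 152 154 155 142 110  83  77  79  77  77  77  72  65  72
  80  74  56  67  92 115 119 119 119 118 116 118 117 119 117 120 119 118
 120 118 118 122 110  85  77  78  78  80  80  79  78  80]
disc l/r (np.float64(0.0), np.float64(-20.1)) (np.float64(-0.0), np.float64(24.2)) rear (np.float64(20.8), np.float64(1.9)) shaft (np.float64(13.7), np.float64(1.6))
bar rear top (np.float64(21.5), np.float64(-3.0)) (np.float64(21.5), np.float64(10.2)) hub rear (np.float64(22.5), np.float64(3.4)) hub sides (np.float64(2.6), np.float64(-17.7)) (np.float64(2.5), np.float64(25.0))
```

carry_out(jaw=[0,0,0,0,0,0,0,0,0,0], offset=[[0,0,0.006],[0,0,0.012],[0,0,0.018],[0,0,0.024],[0,0,0.028],[0,0,0.028],[0,0,0.028],[0,0,0.028],[0,0,0.028],[0,0,0.028]], rotation=[[0,0,0],[0,0,0],[0,0,0],[0,0,0],[0,0,0],[0,0,0],[0,0,0],[0,0,0],[0,0,0],[0,0,0]])

```text
t: 15.65
eef_pos: [0.5427, 0.0593, 0.1716]
ee_rot: [0.205, 3.134, 0.0]
wrist_force: [-0.7, 0.6, -0.1]
gripper_width: 0.142
grasp_force: 58.7
```

```bash
python3 mv.py .5432 .0592 .17 172.5
python3 - <<'E'
from h import *
f=grab('wrist');o=bot.get_obs();p=o['eef_pos'];X=R.from_rotvec(o['ee_rot']).as_matrix();ex=X[:2,0];ey=X[:2,1];print(p,f['pose'][:3,3])
g=cv2.cvtColor(f['frame'],cv2.COLOR_BGR2GRAY).astype(int)
for v in(185,190,226,242): print(v,g[v,212:302])
print('col',g[150:232,255])
E
```

```text
t 15.65 pos [0.5427 0.0593 0.1716] yaw 172.51 j [ 0.11  0.33 -0.08  1.16 -0.    0.24] F [-0.7  0.6 -0.1] w 0.142 nose 0.022
offset [-0.0005  0.      0.0016] rot [0.0001 0.0005 0.0002]
[0.54267691 0.05924186 0.17155467] [0.46417122 0.07005424 0.29192291]
185 [107 105 106 106 107 108 110 109 109 109 110 107 111 107 109 108 106 108
 108 109 110 110 109 109 110 110 108 107 119 136 149 157 158 158 158 157
 157 156 157 155 156 155 154 156 155 155 155 154 155 156 154 156 155 154
 154 154 166 173 160 147 146 130 109  84  70  72  76  75  75  76  77  75
  77  76  73  76 110 123 123 124 121 122 123 121 106 117 120 122 120 121]
190 [122 121 122 118 118 114 109 108 107 108 109 109 111 107 107 108 108 107
 109 108 111 107 110 131 157 162 162 161 157 159 161 161 158 159 160 160
 160 161 158 160 159 160 159 159 160 160 159 159 160 160 146 130 129 114
 111 122 122 123 123 123 123 124 121 124 123 128 122 101  73  69  74  76
  77  79  78  79  76  74  77  79  74  77  78  77  75  80  74  74  76  75]
226 [117 119 119 121 119 122 119 121 119 113  74  66  78  87  95  96  97  97
  92  93  94  93  93  97  93 
[... 271 characters left out ...]
8 118 117 119 118 118 120 103  79  58  53  55  55  55  56  55  57  57
  54  62  72  67  65  69  68  66  64  67  65  53  44  88 114 104  94  95
  93  93  93  93  95  92  92  94  96  93  95  98  95  94  93  94  92  92
  96  93  96  98  96  73  31  55  69  67  69  67  64  64  65  65  60  58
  72  76  75  76  78  76  74  77  77  75  55  71  77  77  76  76  76  74]
col [112 111 111 108 111 112 111 113 112 111 109 112 113 110 110 111 110 111
 111 112 111 108 109 109 110 110 111 109 109 108 130 151 160 161 158 156
 154 155 157 158 159 158 157 161 162 127  64  42  43  45  45  47  51  44
  42  42  49  69  83  92  97  71  45  41  39  40  44  44  45  39  44  40
  43  40  44  41  66  89  95  93  94  94]
```

Run:
```python
from h import *
f=load('wrist');o=bot.get_obs();p=o['eef_pos'][:2];X=R.from_rotvec(o['ee_rot']).as_matrix()
def L(u,v,h):
    q=fray(f,u,v,h)[:2]-p; return (q@X[:2,0]*1e3).round(1),(q@X[:2,1]*1e3).round(1)
z=.1716-.05
print('disc rear',L(257,180.3,.0815),'chords',L(235,190,.0815),L(279,190,.0815))
print('hub rear bot',L(257,195.2,z),'hub top',L(257,206.7,z+.022),'bar rear top',L(257,225.7,z+.042),'bar',L(242.5,242,z+.042),L(271.5,242,z+.042))
```

```text
disc rear (np.float64(21.1), np.float64(0.8)) chords (np.float64(13.6), np.float64(-15.5)) (np.float64(13.6), np.float64(17.1))
hub rear bot (np.float64(22.8), np.float64(0.7)) hub top (np.float64(23.7), np.float64(0.7)) bar rear top (np.float64(21.6), np.float64(0.7)) bar (np.float64(12.9), np.float64(-6.3)) (np.float64(12.9), np.float64(7.7))
```

carry_out(jaw=[0,0,0,0,0,0,0,0,0,0], offset=[[-0.0015,0,0],[-0.0015,0,0.004],[-0.0015,0,0.008],[-0.0015,0,0.01],[-0.0015,0,0.012],[-0.0015,0,0.014],[-0.0015,0,0.016],[-0.0015,0,0.018],[-0.0015,0,0.018],[-0.0015,0,0.018]], rotation=[[0,0,0],[0,0,0],[0,0,0],[0,0,0],[0,0,0],[0,0,0],[0,0,0],[0,0,0],[0,0,0],[0,0,0]])

```text
t: 16.53
eef_pos: [0.544, 0.059, 0.1532]
ee_rot: [-0.205, -3.135, -0.0]
wrist_force: [-0.3, 0.3, -0.6]
gripper_width: 0.148
grasp_force: 58.7
```

```bash
python3 mv.py .5442 .0592 .141 172.5; python3 -c "
from rig import bot;print(bot.get_obs()['ft_torque'].round(2))"
```

```text
t 16.5333 pos [0.544  0.059  0.1532] yaw 172.5 j [ 0.11  0.35 -0.11  1.11  0.    0.24] F [-0.3  0.3 -0.6] w 0.148 nose 0.022
offset [-0.0002  0.0002  0.0122] rot [ 0.     -0.0001  0.0001]
[ 0.03 -0.04  0.01]
```

carry_out(jaw=[0,0,0,0,0,0,0,0,0,0], offset=[[0,0,0.002],[0,0,0.004],[0,0,0.006],[0,0,0.008],[0,0,0.01],[0,0,0.012],[0,0,0.013],[0,0,0.013],[0,0,0.013],[0,0,0.013]], rotation=[[0,0,0],[0,0,0],[0,0,0],[0,0,0],[0,0,0],[0,0,0],[0,0,0],[0,0,0],[0,0,0],[0,0,0]])

```text
t: 17.37
eef_pos: [0.5441, 0.0591, 0.1405]
ee_rot: [0.205, 3.135, 0.0]
wrist_force: [0.1, 1.0, 1.8]
gripper_width: 0.145
grasp_force: 59.0
```

carry_out(jaw=[0,0,0,0,0,0,0,0,0,0], offset=[[0,0,0.001],[0,0,0.002],[0,0,0.003],[0,0,0.004],[0,0,0.005],[0,0,0.006],[0,0,0.007],[0,0,0.008],[0,0,0.0085],[0,0,0.0085]], rotation=[[0,0,0],[0,0,0],[0,0,0],[0,0,0],[0,0,0],[0,0,0],[0,0,0],[0,0,0],[0,0,0],[0,0,0]])

```text
t: 18.2
eef_pos: [0.5443, 0.059, 0.1326]
ee_rot: [0.205, 3.134, 0.0]
wrist_force: [-4.6, -0.2, 17.1]
gripper_width: 0.145
grasp_force: 61.1
```

carry_out(jaw=[0,0,0,0,0,0,0,0,0,0], offset=[[0,0,0],[0,0,0],[0,0,0],[0,0,0],[0,0,0],[0,0,0],[0,0,0],[0,0,0],[0,0,0],[0,0,0]], rotation=[[0,0,0],[0,0,0],[0,0,0],[0,0,0],[0,0,0],[0,0,0],[0,0,0],[0,0,0],[0,0,0],[0,0,0]])

```text
t: 19.03
eef_pos: [0.5443, 0.0591, 0.1327]
ee_rot: [0.205, 3.134, 0.0]
wrist_force: [-4.7, 0.3, 16.5]
gripper_width: 0.146
grasp_force: 61.1
```

Run:
```python
from h import *
f=grab('scene');P=pts(f)
cv2.imwrite('pics/final.png',cv2.resize(f['frame'][110:220,210:350],(700,550),interpolation=cv2.INTER_CUBIC))
o=bot.get_obs();print(o['eef_pos'],o['wrist_force'],o['ft_torque'])
```

```text
[0.54427334 0.05905047 0.13264534] [-5.4806585  -0.68532642 18.21408507] [0.01480106 1.02426452 0.07150154]
```

View pics/final.png

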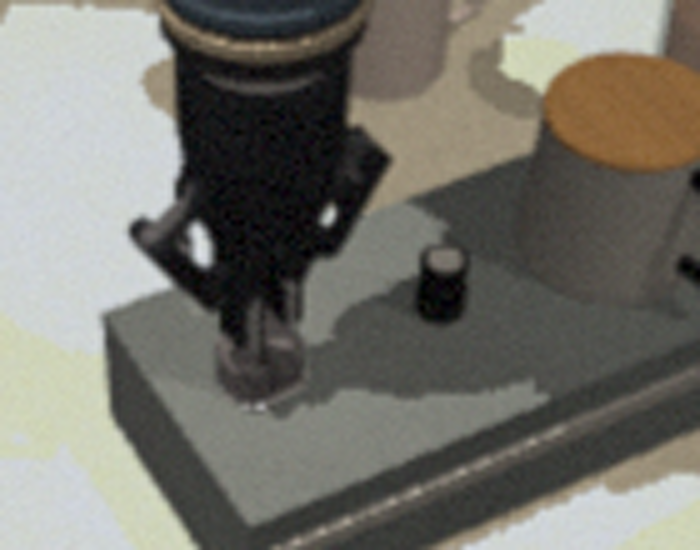

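The knob sits flush over its disc at (260,365), pressed to the stop (about 17 N against the 8.4 N spring). The probe's head is on the deck at (442,285).

```bash
python3 -c "
from rig import bot;print(bot.sign_off())"
```

```text
the job is handed in; nothing more can be done
None
```

I handed the job in at about 19 s: the probe stands released in the well with its head on the deck, and the knob is home on the D-shaft, held pressed to its stop at about 17 N; the hand-in gave no verdict.

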